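# Sort three ornaments onto their own display stands

## Task

The three ornaments on the hall console are each on the wrong stand: put the vase in the middle of the round stand, the carriage clock in the middle of the square stand, and the photo frame in the middle of the oblong stand, upright, the clock and frame lined up with the edges of their stands (which way they face does not matter). Use the empty grey felt mat as the halfway spot, near its middle; never put an ornament on the bare polished wood, and do not drop or topple anything. Leave the bowl, books and glasses case where they are.

Things in the scene. Friction and masses are not known exactly. Their poses are not given: they have to be found in the camera images.
- vase: White ceramic vase with blue bands, round, 130 mm tall. Foot 54 mm across, belly 68 mm across at 42 mm up, plain cylindrical neck 32 mm across from 80 to 122 mm up, lip 38 mm across above it. About 0.35 kg. Origin at the centre of its underside, z up. Starts on the square stand.
- clock: Brass carriage clock: square upright case 54 x 54 mm from 10 to 95 mm up, on a 58 x 58 mm foot 10 mm thick; white dial on its +x side; a thin fixed carrying handle stands on top up to 115 mm (an arch along y, 40 mm wide, 6 mm thick). About 0.45 kg. Origin at the centre of its underside, z up, x and y square to its sides. Starts on the oblong stand.
- frame: Aluminium photo frame standing upright: a panel 14 mm thick (x), 80 mm wide (y), from 10 to 115 mm up, on a foot 40 mm (x) x 84 mm (y), 10 mm thick; a landscape picture on both faces. About 0.3 kg. Origin at the centre of its underside, z up. Starts on the round stand.
- round_stand: Round dark-wood display stand, 104 mm across, 18 mm high, flat top: the vase's place. Fixed to the table; origin at the centre of its underside, z up.
- square_stand: Square dark-wood display stand, 96 x 96 mm, 18 mm high, flat top, x and y along its sides: the clock's place. Fixed to the table; origin at the centre of its underside, z up.
- oblong_stand: Oblong dark-wood display stand, 84 mm (x) x 140 mm (y), 18 mm high, flat top: the frame's place, the frame's width along the stand's length. Fixed to the table; origin at the centre of its underside, z up.
- felt_mat: Hexagonal grey felt mat, 124 mm across its corners, 6 mm thick, empty at the start: the halfway spot. Fixed to the table; origin at the centre of its underside, z up.
- bowl: Small open blue bowl, 90 mm across, 35 mm high, bystander. Origin at the centre of its underside.
- books: Pile of two closed books, 110 x 150 mm (x, y), 40 mm high, bystander. Origin at the centre of its underside.
- glasses_case: Black closed glasses case, 58 x 155 mm (x, y), 35 mm high, bystander. Origin at the centre of its underside.
Mind the look-alikes: they are no part of the job. Of the things like the clock, leave any that is purple; of the rest the larger one is meant.

How it is judged (in metres and radians):
On the way:
1. one ornament is set down upright and let go on the felt mat, its middle within 30 mm of the mat's middle (((horizontal distance between vase and felt_mat below 0.03 m and height (world z) of vase between 0.003 and 0.011 m and angle between vase's own z axis and vertical below 0.1 rad and contact force between vase and the fingers below 0.1 N and linear speed of vase below 0.03 m/s) or (horizontal distance between clock and felt_mat below 0.03 m and height (world z) of clock between 0.003 and 0.011 m and angle between clock's own z axis and vertical below 0.1 rad and contact force between clock and the fingers below 0.1 N and linear speed of clock below 0.03 m/s) or (horizontal distance between frame and felt_mat below 0.03 m and height (world z) of frame between 0.003 and 0.011 m and angle between frame's own z axis and vertical below 0.1 rad and contact force between frame and the fingers below 0.1 N and linear speed of frame below 0.03 m/s))), for 0.2 s.
At the end, for the whole second after the job is handed in: Vase on the round stand, clock on the square, frame on the oblong: each upright within 0.08 rad, centred within 13 mm, at rest; clock parallel to its stand within 0.2 rad (any quarter turn), frame's width along its stand's length within 0.2 rad (either way round) (horizontal distance between vase and round_stand below 0.013 m and z of vase in the frame of round_stand between 0.015 and 0.022 m and angle between each of vase, clock, frame's own z axis and vertical below 0.08 rad and linear speed of each of vase, clock, frame below 0.02 m/s and angular speed of each of vase, clock, frame below 0.2 rad/s and horizontal distance between clock and square_stand below 0.013 m and z of clock in the frame of square_stand between 0.015 and 0.022 m and horizontal distance between frame and oblong_stand below 0.013 m and z of frame in the frame of oblong_stand between 0.015 and 0.022 m and (angle between the x axis of clock and the x axis of square_stand, either way round below 0.2 rad or angle between the x axis of clock and the y axis of square_stand, either way round below 0.2 rad) and angle between the y axis of frame and the y axis of oblong_stand, either way round below 0.2 rad); the robot touches nothing.
It fails at once if an ornament is tipped beyond 0.5 rad (angle between any of vase, clock, frame's own z axis and vertical above 0.5 rad).
It fails at once if an ornament is put down on the bare table (height (world z) of any of vase, clock, frame below 0.003 m).
It fails at once if an ornament is dropped or thrown (moves faster than 0.6 m/s out of the fingers) ((linear speed of vase above 0.6 m/s and contact force between vase and the fingers below 0.01 N) or (linear speed of clock above 0.6 m/s and contact force between clock and the fingers below 0.01 N) or (linear speed of frame above 0.6 m/s and contact force between frame and the fingers below 0.01 N)).
It fails at once if the bowl, the books or the glasses case is moved more than 20 mm (distance of any of bowl, books, glasses_case from where it was at the start of the episode above 0.02 m).
It also fails if it takes over 122 s, if anything falls off the work surface, if the arm or the gripper's body presses on something with over 40 N, if the wrist force passes 120 N, or if a joint passes its speed limit or range.

## Robot

A 6-joint arm with a two-finger parallel gripper is mounted at the origin on the work surface. World frame = base frame: x ahead of the robot, y to its left, z up, the work surface at z = 0. Lengths are in mm, angles in rad, forces in N, time in s.
With the tool pointing down it reaches from about 350 to 875 mm from the base axis. Payload 4.2 kg.
Tool frame: the origin (TCP) lies midway between the tips of the shut fingers; the grasp point (between the pads) lies 19 mm behind it (arm.hold_point_z is the distance from the TCP to the grasp point, in mm); z points along the fingers, y is the line along which they close (so a half turn about z gives the same grasp; the last joint's range is limited). The gripper opens to 85 mm and grips with 20 to 120 N. Pads are 22 mm wide; open, the fingers measure 114 mm over their backs; the gripper's body (76 mm by 85 mm) begins 54 mm behind the grasp point. The pads swing forward as they close: fully open they stand 13 mm farther back than shut.
Start: joints at [-0.972, 0.385, 0.008, 0, -1.194, -0.259], TCP at [208.326, -589.236, 197.912] pointing down, gripper open.
Joint ranges: [-3.14, 3.14], [-1.21, 2.06], [-1.07, 1.41], [-3.16, 2.05], [-2.99, -0.16], [-3.1, 3.1]. Speed limits (rad/s): [2.79, 2.79, 3.14, 3.14, 3.14, 3.14].

## Interface

Orientations are given as a unit quaternion [x, y, z, w].
In Python, from bench import arm, vision gives the robot as it stands. The module is installed in compiled form; this text tells all that it offers.
- The arm moves only by the tool servo_tool, never from a script. Its argument "plan" is a list of rows, each a list of 7 numbers: the shift along the world's x, y, z each as a share of 300 mm, from -1 to 1, then the turn, a rotation vector about the world's x, y, z each as a share of 2 rad, from -1 to 1, then the opening, from 0 (shut) to 1 (fully open). A call has 1 to 20 rows; each row shifts and turns the commanded pose from where the row before left it; what a row does not reach is not made up. A row lasts 1/8 s, in which the tool goes at most 62.5 mm and 10.7 degrees, less where a joint would pass 70% of its speed; a pose out of reach is approached as far as the arm can. A call with a number of a shift or a turn outside -1 to 1 is refused whole. A call with a gripper value outside its range is refused whole. The fingers move at their own pace and stop on an object; the grip force is fixed at half the most. Time passes only in rows, so rows that do not move let the fingers close. It gives the time, the measured TCP pose, the force, the opening and the grip force at its end, in the units of the state.
- arm.read_state(): the state, without advancing time (a new reading comes with each control period).
- vision.get_image(name): name is "scene" or "top"; returns a dict with "image" (480x640x3 uint8, red, green, blue), "z_map" (480x640 float32, mm along the optical axis (not along the pixel's ray), 0 where there is no reading), "K" (3x3 intrinsics, pixels), "world_to_cam" (4x4, takes a point from world to camera coordinates). Camera axes: x right, y down, z forward; pixel columns grow to the right and rows downward; lengths in mm; the calibration is good to about 2 mm. A picture is of the moment at which its call begins.
- arm.job_done(): hands the job in; it is judged then, once.
The state is a dict: "clock": time; "joints": joint angles; "joint_vel": joint speeds; "joint_efforts": joint torques, N m; "position": TCP position; "ee_rot": TCP orientation; "contact_force": force on the tool from outside, world axes, zero at the start; "wrist_torque": the same for the moment, N m; "gripper_width": finger opening in mm; "grasp_force": force on a finger pad.
Only numpy, scipy, OpenCV 4.12 (cv2) and the standard library are available. Lean on these libraries where they do the work, as an engineer would, in place of code of your own. Each camera call takes 0.05 s, during which the arm holds its last target. There are 200 camera calls.

## Working session

There is one attempt and no reset: what is moved stays moved. The work goes in short steps, Python scripts to look and compute and a tool call to move; the robot and the scene stay as the last step left them, time stands still between calls to the robot, and variables do not carry over. Pictures are saved under pics/ and viewed, at most 14 in all, crops included, and the job is handed in when it is done.

Besides the shell and the picture viewer there is one more tool, called by a JSON object that holds its "api" and its "payload", one argument or row to a line. servo_tool: Moves the arm, as the interface text tells. Its arguments: {"type":"object","properties":{"plan":{"type":"array"}},"required":["plan"]}

```bash
mkdir -p pics; cat > h.py <<'E'
import numpy as np, cv2
from bench import arm, vision
def get(n):
    d=vision.get_image(n); d['n']=n; return d
def save(d,p): cv2.imwrite('pics/'+p,d['image'][:,:,::-1])
def world(d):
    "per-pixel world points from the depth map"
    z=d['z_map'].astype(float);K=d['K'];v,u=np.mgrid[:480,:640]
    c=np.stack([(u-K[0,2])*z/K[0,0],(v-K[1,2])*z/K[1,1],z,np.ones_like(z)],-1)
    w=(c@np.linalg.inv(d['world_to_cam']).T)[...,:3]; w[z==0]=np.nan; return w
def ray(d,u,v,h):
    "pixel to world point on plane z=h"
    T=np.linalg.inv(d['world_to_cam']);r=T[:3,:3]@np.linalg.inv(d['K'])@[u,v,1];o=T[:3,3]
    return o+r*(h-o[2])/r[2]
E
python3 - <<'E'
from h import *
for n in('scene','top'):
    d=get(n);save(d,n+'0.png');T=np.linalg.inv(d['world_to_cam']);print(n,T[:3,3].round(),T[:3,2].round(2),d['K'][0,0])
print(arm.read_state(),arm.hold_point_z)
E
```

```text
scene [1136. -141.  960.] [-0.52  0.18 -0.83] 492.2112556173223
top [ 452.   44. 1281.] [ 0.09 -0.   -1.  ] 512.8491676311892
{'clock': 0.1, 'joints': array([-9.72379923e-01,  3.85482827e-01,  6.74167583e-03, -4.12057919e-04,
       -1.19402047e+00, -2.58593922e-01]), 'joint_vel': array([ 1.27166997e-03, -1.87783674e-03,  3.29133878e-03,  1.38721737e-03,
        6.43773159e-04,  2.31236787e-05]), 'joint_efforts': array([ 1.26590817e-04, -3.93319452e+01,  1.88928634e+01,  4.19796109e+00,
       -2.62036279e-03,  8.14671296e-06]), 'position': array([ 208.12400306, -588.69286447,  196.92439821]), 'ee_rot': array([-1.69019887e-01,  9.85612132e-01,  9.73375925e-04, -2.34112998e-04]), 'contact_force': array([ 0.60323736, -0.49469273,  0.52079056]), 'wrist_torque': array([-0.01556866,  0.03402827, -0.00249813]), 'grasp_force': 0.0, 'gripper_width': 85.40706530223912} 18.700000000000003
```

View pics/scene0.png

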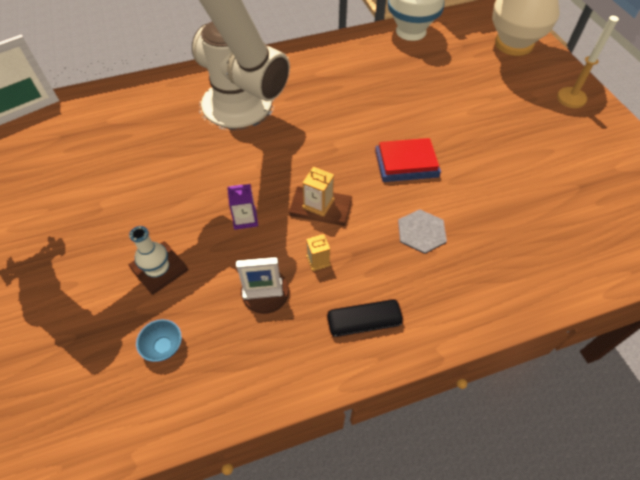

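View pics/top0.png

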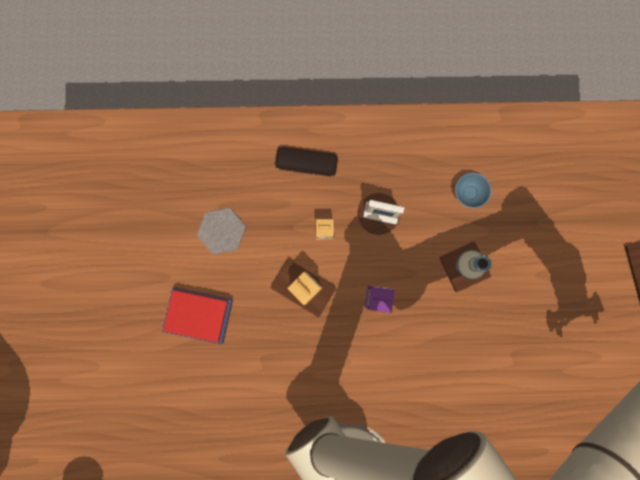

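Clock candidates (scene pixels): brass on the oblong stand (319,191), purple one (243,206), small brass one on bare wood (319,252). The meant one is the brass clock on the stand. The vase is at (151,255) on the square stand, the frame at (262,278) on the round stand. The vase-like pots at the top edge are background. In the top view, the vase is at (473,264), the frame at (384,212), the clock at (305,289) and the mat at (221,231).

```bash
python3 - <<'E'
from h import *
d=get('top');w=world(d);h=w[...,2]
s=get('scene');save
c=np.hstack([cv2.resize(s['image'][150:290,110:360],(750,420),interpolation=cv2.INTER_CUBIC)]);cv2.imwrite('pics/crop1.png',c[:,:,::-1])
print('table z',np.nanmedian(h[120:180,80:250]), 'mat z',np.nanmedian(h[225:237,215:227]))
def comp(mask,u,v,r=45):
    m=np.zeros((480,640),np.uint8);m[v-r:v+r,u-r:u+r]=mask[v-r:v+r,u-r:u+r]
    n,l,st,_=cv2.connectedComponentsWithStats(m)
    return l==1+np.argmax(st[1:,4]) if n>1 else m>0
def rect(name,mask,u,v,r=45):
    m=comp(mask,u,v,r);p=w[m]
    (cx,cy),sz,a=cv2.minAreaRect(p[:,:2].astype(np.float32))
    print(name,m.sum(),'rect c',round(cx,1),round(cy,1),np.round(sz,1),round(a,1),'mean',p.mean(0).round(1))
for n,u,v in(('round',384,212),('square',466,266),('oblong',303,288)): rect(n,(h>11),u,v,40);rect(n+'top',(h>13)&(h<24),u,v,40)
rect('mat',(h>2.5)&(h<12),221,231,32)
for n,u,v,a,b in(('clock',305,289,85,101),('clockall',305,289,85,140),('clockhandle',305,289,122,140),('small',325,229,40,200),('frame',384,212,110,145),('vaselip',480,264,139,160),('purple',380,299,40,200),('bowl',472,190,8,60),('books',197,315,8,60),('case',306,160,8,60)): rect(n,(h>a)&(h<b),u,v,40)
for n,u,v in(('vase',475,264),('clock',305,289),('frame',384,212),('small',325,229),('purple',380,299)):print(n,np.nanmax(h[v-15:v+15,u-15:u+15]))
E
```

```text
table z -0.209797271561456 mat z 5.901719752241888
round 1379 rect c 615.7 -87.6 [102.3 100.8] 89.2 mean [611.8 -84.8  48.9]
roundtop 704 rect c 615.8 -84.4 [ 95.9 101.4] 86.3 mean [612.9 -80.1  17.9]
square 1604 rect c 480.5 -296.8 [96.8 96.5] 23.5 mean [ 480.  -287.1   57.9]
squaretop 816 rect c 480.7 -297.0 [96.2 96.5] 23.2 mean [ 477.2 -283.9   18.2]
oblong 1955 rect c 435.8 103.9 [140.3  84.1] 57.6 mean [436.  102.3  47.4]
oblongtop 1286 rect c 435.6 103.7 [139.6  83.9] 57.7 mean [435.7 105.1  18.1]
mat 1518 rect c 582.2 307.7 [114.7 120.3] 16.3 mean [580.9 306.7   6.2]
clock 1 rect c 457.1 77.9 [0. 0.] 0.0 mean [457.1  77.9  94. ]
clockall 590 rect c 436.9 97.2 [53.  55.8] 44.0 mean [436.5  97.5 114.4]
clockhandle 49 rect c 436.8 97.9 [38.   4.9] 44.5 mean [436.6  97.7 132.2]
small 309 rect c 577.0 48.4 [38.5 43.5] 89.3 mean [575.7  48.1  72. ]
frame 280 rect c 616.4 -92.1 [80.  15.6] 76.8 mean [615.4 -91.3 130.5]
vaselip 245 rect c 483.9 -299.4 [37.7 37.1] 11.5 mean [ 483.9 -299.   148.4]
purple 613 rect c 407.9 -79.1 [54.4 56.3] 81.2 mean [407.7 -77.1  94. ]
bowl 807 rect c 666.0 -317.5 [86.7 87.8] 44.0 mean [ 669.7 -324.1   22.5]
books 2866 rect c 373.7 363.5 [152.1 110.8] 77.1 mean [374.7 358.1  36.9]
case 1438 rect c 750.1 91.4 [154.9  60. ] 80.2 mean [747.4  90.9  32.7]
vase 154.5207517156507
clock 135.87802366643677
frame 138.16332047911033
small 91.06730965699353
purple 119.36842852615564
```

View pics/crop1.png

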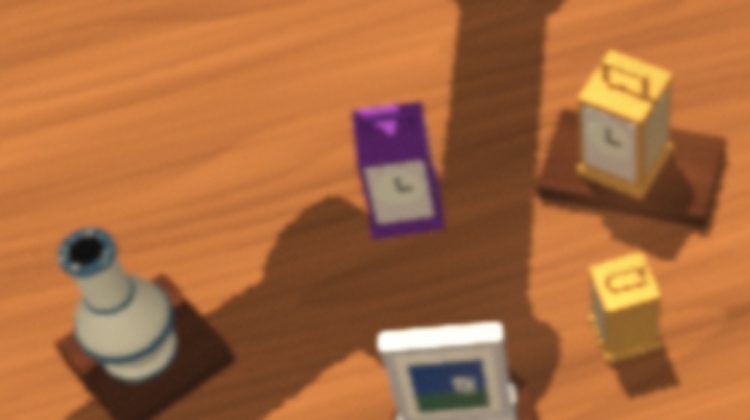

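Crop check: the brass clock on the oblong stand, the larger of the two brass ones, is the target. The purple clock and the small brass one stay where they are. The order is vase to mat, clock to square, frame to oblong, vase to round.

{"api": "servo_tool", "payload": {
  "plan": [
    [0.115, 0.121, 0, 0, 0, 0, 1],
    [0.115, 0.121, 0, 0, 0, 0, 1],
    [0.115, 0.121, 0, 0, 0, 0, 1],
    [0.115, 0.121, 0, 0, 0, 0, 1],
    [0.115, 0.121, 0, 0, 0, 0, 1],
    [0.115, 0.121, 0, 0, 0, 0, 1],
    [0.115, 0.121, 0, 0, 0, 0, 1],
    [0.115, 0.121, 0, 0, 0, 0, 1],
    [0, 0, 0, 0, 0, 0, 1],
    [0, 0, 0, 0, 0, 0, 1],
    [0, 0, 0, 0, 0, 0, 1]
  ]
}}

```text
clock: 1.58
position: [483.6, -299.5, 197.9]
ee_rot: [-0.168, 0.986, 0.0, -0.0]
contact_force: [-0.4, -0.4, 0.6]
gripper_width: 85.3
grasp_force: 0.0
```

{"api": "servo_tool", "payload": {
  "plan": [
    [0, 0, -0.08, 0, 0, 0, 1],
    [0, 0, -0.08, 0, 0, 0, 1],
    [0, 0, -0.08, 0, 0, 0, 1],
    [0, 0, -0.05, 0, 0, 0, 1],
    [0, 0, -0.02, 0, 0, 0, 1],
    [0, 0, 0, 0, 0, 0, 1],
    [0, 0, 0, 0, 0, 0, 0.2],
    [0, 0, 0, 0, 0, 0, 0.2],
    [0, 0, 0, 0, 0, 0, 0.2],
    [0, 0, 0, 0, 0, 0, 0.2],
    [0, 0, 0, 0, 0, 0, 0.2],
    [0, 0, 0, 0, 0, 0, 0.2],
    [0, 0, 0, 0, 0, 0, 0.2]
  ]
}}

```text
clock: 3.2
position: [485.2, -299.4, 106.1]
ee_rot: [-0.169, 0.986, -0.001, 0.001]
contact_force: [1.3, -1.0, 5.1]
gripper_width: 32.6
grasp_force: 59.2
```

{"api": "servo_tool", "payload": {
  "plan": [
    [0, 0, 0.02, 0, 0, 0, 0.2],
    [0, 0, 0.04, 0, 0, 0, 0.2],
    [0, 0, 0.08, 0, 0, 0, 0.2],
    [0, 0, 0.1, 0, 0, 0, 0.2],
    [0, 0, 0.1, 0, 0, 0, 0.2],
    [0, 0, 0.1, 0, 0, 0, 0.2],
    [0, 0, 0.04, 0, 0, 0, 0.2],
    [0, 0, 0.02, 0, 0, 0, 0.2],
    [0, 0, 0, 0, 0, 0, 0.2]
  ]
}}

```text
clock: 4.32
position: [483.9, -298.5, 254.0]
ee_rot: [-0.169, 0.986, 0.001, -0.001]
contact_force: [0.3, -0.5, -4.4]
gripper_width: 32.7
grasp_force: 60.2
```

{"api": "servo_tool", "payload": {
  "plan": [
    [0.008, 0.05, 0, 0, 0, 0, 0.2],
    [0.016, 0.1, 0, 0, 0, 0, 0.2],
    [0.0226, 0.14, 0, 0, 0, 0, 0.2],
    [0.0226, 0.14, 0, 0, 0, 0, 0.2],
    [0.0226, 0.14, 0, 0, 0, 0, 0.2],
    [0.0226, 0.14, 0, 0, 0, 0, 0.2],
    [0.0226, 0.14, 0, 0, 0, 0, 0.2],
    [0.0226, 0.14, 0, 0, 0, 0, 0.2],
    [0.0226, 0.14, 0, 0, 0, 0, 0.2],
    [0.0226, 0.14, 0, 0, 0, 0, 0.2],
    [0.0226, 0.14, 0, 0, 0, 0, 0.2],
    [0.0226, 0.14, 0, 0, 0, 0, 0.2],
    [0.0226, 0.14, 0, 0, 0, 0, 0.2],
    [0.0226, 0.14, 0, 0, 0, 0, 0.2],
    [0.016, 0.1, 0, 0, 0, 0, 0.2],
    [0.01, 0.06, 0, 0, 0, 0, 0.2],
    [0.005, 0.028, 0, 0, 0, 0, 0.2],
    [0, 0, 0, 0, 0, 0, 0.2],
    [0, 0, 0, 0, 0, 0, 0.2]
  ]
}}

```text
clock: 6.7
position: [582.0, 305.5, 255.1]
ee_rot: [-0.169, 0.986, -0.0, -0.0]
contact_force: [-0.5, 0.4, -4.2]
gripper_width: 32.6
grasp_force: 60.3
```

{"api": "servo_tool", "payload": {
  "plan": [
    [0, 0, -0.05, 0, 0, 0, 0.2],
    [0, 0, -0.1, 0, 0, 0, 0.2],
    [0, 0, -0.1, 0, 0, 0, 0.2],
    [0, 0, -0.1, 0, 0, 0, 0.2],
    [0, 0, -0.1, 0, 0, 0, 0.2],
    [0, 0, -0.05, 0, 0, 0, 0.2],
    [0, 0, -0.02, 0, 0, 0, 0.2],
    [0, 0, -0.01, 0, 0, 0, 0.2],
    [0, 0, 0, 0, 0, 0, 0.2],
    [0, 0, -0.003, 0, 0, 0, 0.2],
    [0, 0, 0, 0, 0, 0, 0.2]
  ]
}}

```text
clock: 8.07
position: [582.3, 306.7, 95.5]
ee_rot: [-0.169, 0.986, 0.0, 0.0]
contact_force: [0.0, 0.3, -5.1]
gripper_width: 32.8
grasp_force: 60.3
```

{"api": "servo_tool", "payload": {
  "plan": [
    [0, 0, -0.003, 0, 0, 0, 0.2],
    [0, 0, 0, 0, 0, 0, 0.2]
  ]
}}

```text
clock: 8.32
position: [582.4, 306.7, 94.3]
ee_rot: [-0.169, 0.986, 0.0, 0.0]
contact_force: [-0.5, 0.2, -2.4]
gripper_width: 32.7
grasp_force: 60.4
```

{"api": "servo_tool", "payload": {
  "plan": [
    [0, 0, -0.002, 0, 0, 0, 0.2],
    [0, 0, 0, 0, 0, 0, 0.2],
    [0, 0, 0, 0, 0, 0, 0.5],
    [0, 0, 0, 0, 0, 0, 0.8],
    [0, 0, 0, 0, 0, 0, 1],
    [0, 0, 0, 0, 0, 0, 1],
    [0, 0, 0, 0, 0, 0, 1],
    [0, 0, 0, 0, 0, 0, 1],
    [0, 0, 0.04, 0, 0, 0, 1],
    [0, 0, 0.1, 0, 0, 0, 1],
    [0, 0, 0.1, 0, 0, 0, 1],
    [0, 0, 0.1, 0, 0, 0, 1],
    [0, 0, 0.06, 0, 0, 0, 1],
    [0, 0, 0, 0, 0, 0, 1]
  ]
}}

```text
clock: 10.07
position: [583.1, 307.2, 216.3]
ee_rot: [-0.169, 0.986, 0.001, 0.002]
contact_force: [0.4, 0.2, 0.4]
gripper_width: 85.2
grasp_force: 0.0
```

{"api": "servo_tool", "payload": {
  "plan": [
    [-0.0812, -0.1163, 0, 0, 0, 0.0365, 1],
    [-0.0812, -0.1163, 0, 0, 0, 0.0365, 1],
    [-0.0812, -0.1163, 0, 0, 0, 0.0365, 1],
    [-0.0812, -0.1163, 0, 0, 0, 0.0365, 1],
    [-0.0812, -0.1163, 0, 0, 0, 0.0365, 1],
    [-0.0812, -0.1163, 0, 0, 0, 0.0365, 1],
    [0, 0, 0, 0, 0, 0, 1],
    [0, 0, 0, 0, 0, 0, 1],
    [0, 0, 0, 0, 0, 0, 1]
  ]
}}

```text
clock: 11.2
position: [436.5, 97.9, 213.2]
ee_rot: [-0.379, 0.925, -0.0, -0.0]
contact_force: [-0.4, -0.5, -0.2]
gripper_width: 85.6
grasp_force: 0.0
```

```bash
cat >> h.py <<'E'
def tool():
    s=arm.read_state();x,y,z,w=s['ee_rot'];Y=(2*(x*y-w*z),1-2*(x*x+z*z))
    print('t',round(s['clock'],2),'pos',s['position'].round(1),'ydir',round(np.degrees(np.arctan2(Y[1],Y[0])),1),'w',round(s['gripper_width'],1),'F',s['contact_force'].round(1))
E
python3 -c "
from h import *
tool()"
```

```text
t 11.2 pos [436.5  97.9 213.2] ydir 134.6 w 85.6 F [-0.4 -0.5 -0.2]
```

{"api": "servo_tool", "payload": {
  "plan": [
    [0, 0, -0.08, 0, 0, 0, 1],
    [0, 0, -0.1, 0, 0, 0, 1],
    [0, 0, -0.1, 0, 0, 0, 1],
    [0, 0, -0.1, 0, 0, 0, 1],
    [0, 0, -0.06, 0, 0, 0, 1],
    [0, 0, -0.03, 0, 0, 0, 1],
    [0, 0, 0, 0, 0, 0, 1],
    [0, 0, 0, 0, 0, 0, 0.8],
    [0, 0, 0, 0, 0, 0, 0.6],
    [0, 0, 0, 0, 0, 0, 0.5],
    [0, 0, 0, 0, 0, 0, 0.4],
    [0, 0, 0, 0, 0, 0, 0.4],
    [0, 0, 0, 0, 0, 0, 0.4]
  ]
}}

```text
clock: 12.82
position: [437.0, 97.5, 74.0]
ee_rot: [-0.379, 0.925, -0.0, 0.001]
contact_force: [-0.6, -0.6, 5.3]
gripper_width: 51.1
grasp_force: 61.3
```

{"api": "servo_tool", "payload": {
  "plan": [
    [0, 0, 0, 0, 0, 0, 0.4],
    [0, 0, 0.02, 0, 0, 0, 0.4],
    [0, 0, 0.04, 0, 0, 0, 0.4],
    [0, 0, 0.08, 0, 0, 0, 0.4],
    [0, 0, 0.1, 0, 0, 0, 0.4],
    [0, 0, 0.1, 0, 0, 0, 0.4],
    [0, 0, 0.1, 0, 0, 0, 0.4],
    [0, 0, 0.04, 0, 0, 0, 0.4],
    [0, 0, 0.02, 0, 0, 0, 0.4],
    [0, 0, 0, 0, 0, 0, 0.4],
    [0, 0, 0, 0, 0, 0, 0.4]
  ]
}}

```text
clock: 14.2
position: [435.4, 96.9, 221.3]
ee_rot: [-0.379, 0.925, -0.0, -0.001]
contact_force: [0.1, 0.7, -5.4]
gripper_width: 50.6
grasp_force: 63.5
```

```bash
python3 - <<'E'
from h import *
tool()
d=get('top');w=world(d);h=w[...,2]
def rect(n,m):
    m=m.astype(np.uint8);c,l,st,_=cv2.connectedComponentsWithStats(m);k=l==1+np.argmax(st[1:,4]);r=cv2.minAreaRect(w[k][:,:2].astype(np.float32));print(n,k.sum(),np.round(r[0],1),np.round(r[1],1),round(r[2],1),'mean',w[k].mean(0).round(1))
b=np.zeros((480,640),bool);b[225:310,420:520]=1;rect('square',b&(h>12)&(h<24))
b[:]=0;b[195:270,180:262]=1;rect('lip',b&(h>128)&(h<150))
p=d['image'].copy();cv2.imwrite('pics/t2.png',cv2.resize(p[140:340,180:520],None,fx=2.3,fy=2.3)[:,:,::-1])
s=get('scene');cv2.imwrite('pics/s2.png',cv2.resize(s['image'][120:320,230:490],None,fx=3,fy=3)[:,:,::-1])
E
```

```text
t 14.2 pos [435.4  96.9 221.3] ydir 134.6 w 50.6 F [ 0.1  0.7 -5.4]
square 1493 [ 480.5 -296.8] [96.1 97.1] 23.3 mean [ 480.6 -296.1   18. ]
lip 233 [582.1 306.2] [37.  36.7] 87.0 mean [581.8 305.6 136.1]
```

View pics/s2.png

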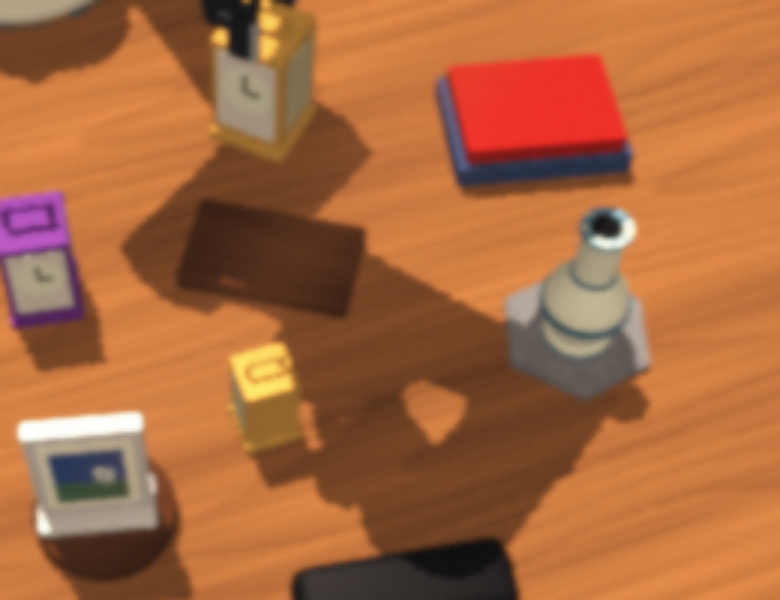

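The scene crop shows the vase upright on the mat at crop (578,290) and the clock hanging level in the fingers at (262,85). Next I carry the clock to the square stand.

{"api": "servo_tool", "payload": {
  "plan": [
    [0.0125, -0.05, 0, 0, 0, -0.0155, 0.4],
    [0.0125, -0.1, 0, 0, 0, -0.0155, 0.4],
    [0.0125, -0.14, 0, 0, 0, -0.0155, 0.4],
    [0.0125, -0.14, 0, 0, 0, -0.0155, 0.4],
    [0.0125, -0.14, 0, 0, 0, -0.0155, 0.4],
    [0.0125, -0.14, 0, 0, 0, -0.0155, 0.4],
    [0.0125, -0.14, 0, 0, 0, -0.0155, 0.4],
    [0.0125, -0.14, 0, 0, 0, -0.0155, 0.4],
    [0.0125, -0.14, 0, 0, 0, -0.0155, 0.4],
    [0.0125, -0.1, 0, 0, 0, -0.0155, 0.4],
    [0.0125, -0.06, 0, 0, 0, -0.0155, 0.4],
    [0.0125, -0.023, 0, 0, 0, -0.0155, 0.4],
    [0, 0, 0, 0, 0, 0, 0.4],
    [0, 0, 0, 0, 0, 0, 0.4],
    [0, 0, 0, 0, 0, 0, 0.4]
  ]
}}

```text
clock: 16.18
position: [481.1, -295.9, 222.8]
ee_rot: [-0.202, 0.979, -0.0, 0.0]
contact_force: [-0.3, -0.5, -3.9]
gripper_width: 50.7
grasp_force: 63.6
```

```bash
python3 -c "
from h import *
tool()"
```

```text
t 16.18 pos [ 481.1 -295.9  222.8] ydir 113.3 w 50.7 F [-0.3 -0.5 -3.9]
```

Down 147 mm with a 1 mm y correction, then the last millimetres by force.

{"api": "servo_tool", "payload": {
  "plan": [
    [-0.002, -0.003, -0.05, 0, 0, 0, 0.4],
    [0, 0, -0.1, 0, 0, 0, 0.4],
    [0, 0, -0.1, 0, 0, 0, 0.4],
    [0, 0, -0.1, 0, 0, 0, 0.4],
    [0, 0, -0.08, 0, 0, 0, 0.4],
    [0, 0, -0.03, 0, 0, 0, 0.4],
    [0, 0, -0.02, 0, 0, 0, 0.4],
    [0, 0, -0.01, 0, 0, 0, 0.4],
    [0, 0, 0, 0, 0, 0, 0.4],
    [0, 0, 0, 0, 0, 0, 0.4]
  ]
}}

```text
clock: 17.42
position: [480.9, -297.7, 76.2]
ee_rot: [-0.202, 0.979, -0.0, 0.001]
contact_force: [0.9, -0.5, -4.5]
gripper_width: 50.8
grasp_force: 63.7
```

{"api": "servo_tool", "payload": {
  "plan": [
    [0, 0, -0.004, 0, 0, 0, 0.4],
    [0, 0, 0, 0, 0, 0, 0.4],
    [0, 0, 0, 0, 0, 0, 0.4]
  ]
}}

```text
clock: 17.8
position: [480.4, -297.6, 74.4]
ee_rot: [-0.202, 0.979, -0.0, 0.0]
contact_force: [-0.2, -0.4, -4.7]
gripper_width: 51.0
grasp_force: 63.7
```

{"api": "servo_tool", "payload": {
  "plan": [
    [0, 0, -0.004, 0, 0, 0, 0.4],
    [0, 0, 0, 0, 0, 0, 0.4],
    [0, 0, 0, 0, 0, 0, 0.4]
  ]
}}

```text
clock: 18.18
position: [480.6, -297.9, 74.1]
ee_rot: [-0.202, 0.979, -0.0, 0.0]
contact_force: [-1.6, 0.6, 5.4]
gripper_width: 50.5
grasp_force: 65.6
```

{"api": "servo_tool", "payload": {
  "plan": [
    [0, 0, 0, 0, 0, 0, 0.6],
    [0, 0, 0, 0, 0, 0, 0.8],
    [0, 0, 0, 0, 0, 0, 1],
    [0, 0, 0, 0, 0, 0, 1],
    [0, 0, 0, 0, 0, 0, 1],
    [0, 0, 0.04, 0, 0, 0, 1],
    [0, 0, 0.1, 0, 0, 0, 1],
    [0, 0, 0.1, 0, 0, 0, 1],
    [0, 0, 0.1, 0, 0, 0, 1],
    [0, 0, 0.1, 0, 0, 0, 1],
    [0, 0, 0.03, 0, 0, 0, 1],
    [0, 0, 0, 0, 0, 0, 1]
  ]
}}

```text
clock: 19.68
position: [480.4, -297.4, 214.4]
ee_rot: [-0.201, 0.979, -0.0, 0.0]
contact_force: [0.0, -0.0, -1.6]
gripper_width: 85.3
grasp_force: 0.0
```

{"api": "servo_tool", "payload": {
  "plan": [
    [0.0647, 0.0977, 0, 0, 0, 0.0667, 1],
    [0.0647, 0.0977, 0, 0, 0, 0.0667, 1],
    [0.0647, 0.0977, 0, 0, 0, 0.0667, 1],
    [0.0647, 0.0977, 0, 0, 0, 0.0667, 1],
    [0.0647, 0.0977, 0, 0, 0, 0.0667, 1],
    [0.0647, 0.0977, 0, 0, 0, 0.0667, 1],
    [0.0647, 0.0977, 0, 0, 0, 0.0667, 1],
    [0, 0, 0, 0, 0, 0, 1],
    [0, 0, 0, 0, 0, 0, 1],
    [0, 0, 0, 0, 0, 0, 1]
  ]
}}

```text
clock: 20.92
position: [615.6, -93.2, 213.7]
ee_rot: [-0.62, 0.784, 0.0, -0.0]
contact_force: [0.8, 0.2, 1.3]
gripper_width: 85.6
grasp_force: 0.0
```

```bash
cat >> h.py <<'E'
def look(n,box,a,b,w):
    h=w[...,2];m=np.zeros((480,640),np.uint8);u0,v0,u1,v1=box;m[v0:v1,u0:u1]=((h>a)&(h<b))[v0:v1,u0:u1]
    c,l,st,_=cv2.connectedComponentsWithStats(m);k=l==1+np.argmax(st[1:,4]);r=cv2.minAreaRect(w[k][:,:2].astype(np.float32))
    print(n,k.sum(),np.round(r[0],1),np.round(r[1],1),round(r[2],1),'mean',w[k].mean(0).round(1))
    return w[k]
E
python3 -c "
from h import *
tool()
w=world(get('top'))
look('clock',(420,220,520,310),100,116,w);look('handle',(420,220,520,310),124,140,w);look('frame',(340,170,430,250),110,145,w)"
```

```text
t 20.93 pos [615.6 -93.2 213.7] ydir 166.7 w 85.6 F [0.8 0.2 1.3]
clock 496 [ 479.9 -297.2] [53.8 55.1] 21.7 mean [ 479.9 -295.1  112. ]
handle 52 [ 479.8 -297.1] [39.   6.2] 24.8 mean [ 479.7 -297.   132.3]
frame 134 [621.3 -72.6] [39.7 15.3] 75.8 mean [619.9 -72.4 130.2]
```

{"api": "servo_tool", "payload": {
  "plan": [
    [0.002, 0.003, -0.08, 0, 0, 0, 1],
    [0, 0, -0.1, 0, 0, 0, 1],
    [0, 0, -0.1, 0, 0, 0, 1],
    [0, 0, -0.1, 0, 0, 0, 1],
    [0, 0, -0.05, 0, 0, 0, 1],
    [0, 0, -0.02, 0, 0, 0, 1],
    [0, 0, 0, 0, 0, 0, 0.8],
    [0, 0, 0, 0, 0, 0, 0.6],
    [0, 0, 0, 0, 0, 0, 0.4],
    [0, 0, 0, 0, 0, 0, 0.25],
    [0, 0, 0, 0, 0, 0, 0.1],
    [0, 0, 0, 0, 0, 0, 0],
    [0, 0, 0, 0, 0, 0, 0],
    [0, 0, 0, 0, 0, 0, 0],
    [0, 0, 0, 0, 0, 0, 0]
  ]
}}

```text
clock: 22.85
position: [617.6, -91.5, 79.6]
ee_rot: [-0.621, 0.784, -0.001, 0.001]
contact_force: [1.9, 0.7, 2.9]
gripper_width: 12.5
grasp_force: 61.8
```

{"api": "servo_tool", "payload": {
  "plan": [
    [0, 0, 0.02, 0, 0, 0, 0],
    [0, 0, 0.04, 0, 0, 0, 0],
    [0, 0, 0.08, 0, 0, 0, 0],
    [0, 0, 0.1, 0, 0, 0, 0],
    [0, 0, 0.1, 0, 0, 0, 0],
    [0, 0, 0.1, 0, 0, 0, 0],
    [0, 0, 0.04, 0, 0, 0, 0],
    [0, 0, 0.02, 0, 0, 0, 0],
    [0, 0, 0, 0, 0, 0, 0],
    [0, 0, 0, 0, 0, 0, 0]
  ]
}}

```text
clock: 24.1
position: [616.2, -91.4, 227.6]
ee_rot: [-0.621, 0.784, 0.001, -0.001]
contact_force: [0.2, -0.8, -3.5]
gripper_width: 12.5
grasp_force: 61.0
```

```bash
python3 -c "
from h import *
tool()
w=world(get('top'))
p=look('round',(330,160,440,260),12,24,w)
hull=cv2.convexHull(p[:,:2].astype(np.float32));print(cv2.minEnclosingCircle(hull))
look('oblong',(255,240,350,330),12,24,w)
s=get('scene');cv2.imwrite('pics/s3.png',cv2.resize(s['image'][120:320,180:440],None,fx=3,fy=3)[:,:,::-1])"
```

```text
t 24.1 pos [616.2 -91.4 227.6] ydir 166.7 w 12.5 F [ 0.2 -0.8 -3.5]
round 692 [601.6 -73.3] [102.2  62. ] 46.5 mean [600.2 -73.3  17.9]
((614.943359375, -86.25436401367188), 51.324195861816406)
oblong 440 [455.6 159.9] [97.7 48.4] 1.8 mean [451.5 152.4  17.8]
```

View pics/s3.png

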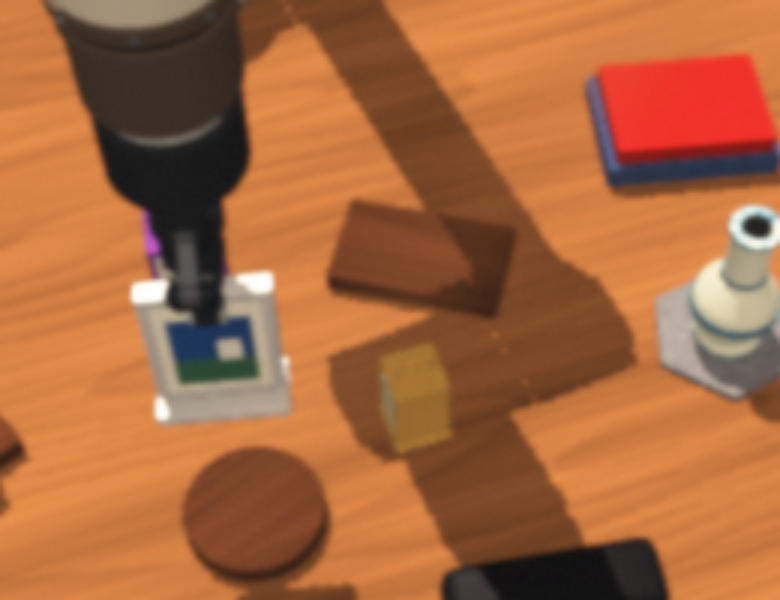

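The scene crop shows the frame held level at crop (210,345), the round stand free at (255,515) and the oblong stand free at (422,258). I carry the frame across.

{"api": "servo_tool", "payload": {
  "plan": [
    [-0.03, 0.0325, 0, 0, 0, -0.0185, 0],
    [-0.06, 0.065, 0, 0, 0, -0.0185, 0],
    [-0.09, 0.0975, 0, 0, 0, -0.0185, 0],
    [-0.09, 0.0975, 0, 0, 0, -0.0185, 0],
    [-0.09, 0.0975, 0, 0, 0, -0.0185, 0],
    [-0.09, 0.0975, 0, 0, 0, -0.0185, 0],
    [-0.09, 0.0975, 0, 0, 0, -0.0185, 0],
    [-0.04, 0.043, 0, 0, 0, -0.0185, 0],
    [-0.022, 0.024, 0, 0, 0, -0.0185, 0],
    [0, 0, 0, 0, 0, 0, 0],
    [0, 0, 0, 0, 0, 0, 0],
    [0, 0, 0, 0, 0, 0, 0]
  ]
}}

```text
clock: 25.7
position: [436.5, 103.7, 229.0]
ee_rot: [-0.482, 0.876, -0.0, -0.0]
contact_force: [0.1, 0.2, -2.9]
gripper_width: 12.4
grasp_force: 61.1
```

```bash
python3 -c "
from h import *
tool()
w=world(get('top'))
p=look('round',(330,160,440,260),12,24,w)"
```

```text
t 25.7 pos [436.5 103.7 229. ] ydir 147.6 w 12.4 F [ 0.1  0.2 -2.9]
round 1332 [615.5 -87.4] [102.5 100.9] 89.0 mean [615.9 -87.3  18. ]
```

{"api": "servo_tool", "payload": {
  "plan": [
    [-0.002, 0, -0.05, 0, 0, 0, 0],
    [0, 0, -0.1, 0, 0, 0, 0],
    [0, 0, -0.1, 0, 0, 0, 0],
    [0, 0, -0.1, 0, 0, 0, 0],
    [0, 0, -0.08, 0, 0, 0, 0],
    [0, 0, -0.03, 0, 0, 0, 0],
    [0, 0, -0.02, 0, 0, 0, 0],
    [0, 0, -0.013, 0, 0, 0, 0],
    [0, 0, 0, 0, 0, 0, 0],
    [0, 0, 0, 0, 0, 0, 0]
  ]
}}

```text
clock: 27.0
position: [436.1, 104.3, 81.7]
ee_rot: [-0.482, 0.876, 0.0, 0.001]
contact_force: [0.4, 0.2, -2.7]
gripper_width: 12.3
grasp_force: 60.9
```

{"api": "servo_tool", "payload": {
  "plan": [
    [0, 0, -0.004, 0, 0, 0, 0],
    [0, 0, 0, 0, 0, 0, 0],
    [0, 0, 0, 0, 0, 0, 0]
  ]
}}

```text
clock: 27.38
position: [435.7, 104.1, 80.1]
ee_rot: [-0.482, 0.876, -0.0, 0.0]
contact_force: [-0.1, -0.8, -3.9]
gripper_width: 12.6
grasp_force: 60.9
```

{"api": "servo_tool", "payload": {
  "plan": [
    [0, 0, -0.003, 0, 0, 0, 0],
    [0, 0, 0, 0, 0, 0, 0],
    [0, 0, 0, 0, 0, 0, 0]
  ]
}}

```text
clock: 27.75
position: [436.0, 104.1, 79.5]
ee_rot: [-0.482, 0.876, -0.0, 0.0]
contact_force: [0.1, 0.3, 0.7]
gripper_width: 12.6
grasp_force: 61.5
```

Contact. Release and rise.

{"api": "servo_tool", "payload": {
  "plan": [
    [0, 0, -0.001, 0, 0, 0, 0],
    [0, 0, 0, 0, 0, 0, 0],
    [0, 0, 0, 0, 0, 0, 0.25],
    [0, 0, 0, 0, 0, 0, 0.5],
    [0, 0, 0, 0, 0, 0, 0.8],
    [0, 0, 0, 0, 0, 0, 1],
    [0, 0, 0, 0, 0, 0, 1],
    [0, 0, 0, 0, 0, 0, 1],
    [0, 0, 0, 0, 0, 0, 1],
    [0, 0, 0.04, 0, 0, 0, 1],
    [0, 0, 0.1, 0, 0, 0, 1],
    [0, 0, 0.1, 0, 0, 0, 1],
    [0, 0, 0.1, 0, 0, 0, 1],
    [0, 0, 0.1, 0, 0, 0, 1],
    [0, 0, 0.02, 0, 0, 0, 1],
    [0, 0, 0, 0, 0, 0, 1]
  ]
}}

```text
clock: 29.75
position: [435.4, 104.1, 216.9]
ee_rot: [-0.482, 0.876, 0.0, 0.0]
contact_force: [-0.3, 0.1, -0.3]
gripper_width: 85.3
grasp_force: 0.0
```

{"api": "servo_tool", "payload": {
  "plan": [
    [0.0813, 0.1122, 0, 0, 0, 0, 1],
    [0.0813, 0.1122, 0, 0, 0, 0, 1],
    [0.0813, 0.1122, 0, 0, 0, 0, 1],
    [0.0813, 0.1122, 0, 0, 0, 0, 1],
    [0.0813, 0.1122, 0, 0, 0, 0, 1],
    [0.0813, 0.1122, 0, 0, 0, 0, 1],
    [0, 0, 0, 0, 0, 0, 1],
    [0, 0, 0, 0, 0, 0, 1],
    [0, 0, 0, 0, 0, 0, 1]
  ]
}}

```text
clock: 30.88
position: [581.5, 305.1, 216.8]
ee_rot: [-0.482, 0.876, -0.0, -0.0]
contact_force: [0.1, 0.0, 0.9]
gripper_width: 85.1
grasp_force: 0.0
```

```bash
python3 -c "
from h import *
tool()
w=world(get('top'))
look('frame',(255,240,350,330),110,145,w)
look('oblong',(255,240,350,330),12,24,w)
look('clock',(420,220,520,310),100,116,w)"
```

```text
t 30.88 pos [581.5 305.1 216.8] ydir 147.6 w 85.1 F [0.1 0.  0.9]
frame 252 [434.7 103.6] [79.1 15.6] 57.3 mean [435.1 103.5 131.5]
oblong 1345 [435.7 103.8] [139.7  84. ] 57.7 mean [436.2 102.9  17.9]
clock 488 [ 479.7 -296.7] [54.4 55.5] 22.6 mean [ 479.  -295.3  112.1]
```

Frame and clock are placed to about 1 mm. Now I grasp the vase's neck (down 122 mm to z ≈ 94).

{"api": "servo_tool", "payload": {
  "plan": [
    [0.001, 0.002, -0.08, 0, 0, 0, 1],
    [0, 0, -0.1, 0, 0, 0, 1],
    [0, 0, -0.1, 0, 0, 0, 1],
    [0, 0, -0.08, 0, 0, 0, 1],
    [0, 0, -0.03, 0, 0, 0, 1],
    [0, 0, -0.017, 0, 0, 0, 1],
    [0, 0, 0, 0, 0, 0, 0.8],
    [0, 0, 0, 0, 0, 0, 0.6],
    [0, 0, 0, 0, 0, 0, 0.4],
    [0, 0, 0, 0, 0, 0, 0.3],
    [0, 0, 0, 0, 0, 0, 0.2],
    [0, 0, 0, 0, 0, 0, 0.2],
    [0, 0, 0, 0, 0, 0, 0.2],
    [0, 0, 0, 0, 0, 0, 0.2]
  ]
}}

```text
clock: 32.67
position: [583.3, 307.0, 96.2]
ee_rot: [-0.482, 0.876, -0.0, 0.001]
contact_force: [0.4, -1.3, 5.8]
gripper_width: 32.6
grasp_force: 59.1
```

{"api": "servo_tool", "payload": {
  "plan": [
    [0, 0, 0.02, 0, 0, 0, 0.2],
    [0, 0, 0.04, 0, 0, 0, 0.2],
    [0, 0, 0.08, 0, 0, 0, 0.2],
    [0, 0, 0.1, 0, 0, 0, 0.2],
    [0, 0, 0.1, 0, 0, 0, 0.2],
    [0, 0, 0.1, 0, 0, 0, 0.2],
    [0, 0, 0.04, 0, 0, 0, 0.2],
    [0, 0, 0.02, 0, 0, 0, 0.2],
    [0, 0, 0, 0, 0, 0, 0.2],
    [0, 0, 0, 0, 0, 0, 0.2]
  ]
}}

```text
clock: 33.92
position: [581.8, 306.4, 243.1]
ee_rot: [-0.482, 0.876, -0.0, -0.001]
contact_force: [-0.4, -0.5, -4.9]
gripper_width: 32.5
grasp_force: 60.1
```

{"api": "servo_tool", "payload": {
  "plan": [
    [0.0094, -0.05, 0, 0, 0, 0, 0.2],
    [0.0094, -0.1, 0, 0, 0, 0, 0.2],
    [0.0094, -0.14, 0, 0, 0, 0, 0.2],
    [0.0094, -0.14, 0, 0, 0, 0, 0.2],
    [0.0094, -0.14, 0, 0, 0, 0, 0.2],
    [0.0094, -0.14, 0, 0, 0, 0, 0.2],
    [0.0094, -0.14, 0, 0, 0, 0, 0.2],
    [0.0094, -0.14, 0, 0, 0, 0, 0.2],
    [0.0094, -0.14, 0, 0, 0, 0, 0.2],
    [0.0094, -0.1, 0, 0, 0, 0, 0.2],
    [0.0094, -0.06, 0, 0, 0, 0, 0.2],
    [0.0094, -0.022, 0, 0, 0, 0, 0.2],
    [0, 0, 0, 0, 0, 0, 0.2],
    [0, 0, 0, 0, 0, 0, 0.2],
    [0, 0, 0, 0, 0, 0, 0.2]
  ]
}}

```text
clock: 35.8
position: [616.2, -86.0, 244.7]
ee_rot: [-0.483, 0.876, 0.0, -0.0]
contact_force: [0.8, 0.7, -4.7]
gripper_width: 32.4
grasp_force: 60.2
```

{"api": "servo_tool", "payload": {
  "plan": [
    [-0.002, -0.004, -0.05, 0, 0, 0, 0.2],
    [0, 0, -0.1, 0, 0, 0, 0.2],
    [0, 0, -0.1, 0, 0, 0, 0.2],
    [0, 0, -0.1, 0, 0, 0, 0.2],
    [0, 0, -0.06, 0, 0, 0, 0.2],
    [0, 0, -0.025, 0, 0, 0, 0.2],
    [0, 0, -0.012, 0, 0, 0, 0.2],
    [0, 0, 0, 0, 0, 0, 0.2],
    [0, 0, 0, 0, 0, 0, 0.2]
  ]
}}

```text
clock: 36.92
position: [616.1, -88.1, 111.5]
ee_rot: [-0.482, 0.876, -0.0, 0.001]
contact_force: [-0.5, -0.2, -3.9]
gripper_width: 32.5
grasp_force: 60.2
```

{"api": "servo_tool", "payload": {
  "plan": [
    [0, 0, -0.008, 0, 0, 0, 0.2],
    [0, 0, 0, 0, 0, 0, 0.2],
    [0, 0, 0, 0, 0, 0, 0.2]
  ]
}}

```text
clock: 37.3
position: [615.7, -88.1, 108.4]
ee_rot: [-0.482, 0.876, -0.0, 0.0]
contact_force: [0.5, 0.1, -4.3]
gripper_width: 32.6
grasp_force: 60.3
```

{"api": "servo_tool", "payload": {
  "plan": [
    [0, 0, -0.004, 0, 0, 0, 0.2],
    [0, 0, 0, 0, 0, 0, 0.2],
    [0, 0, 0, 0, 0, 0, 0.2]
  ]
}}

```text
clock: 37.67
position: [616.4, -88.3, 108.2]
ee_rot: [-0.482, 0.876, -0.001, 0.001]
contact_force: [0.4, 0.0, 2.9]
gripper_width: 32.5
grasp_force: 60.5
```

Contact. Release and rise.

{"api": "servo_tool", "payload": {
  "plan": [
    [0, 0, 0, 0, 0, 0, 0.35],
    [0, 0, 0, 0, 0, 0, 0.6],
    [0, 0, 0, 0, 0, 0, 0.8],
    [0, 0, 0, 0, 0, 0, 1],
    [0, 0, 0, 0, 0, 0, 1],
    [0, 0, 0, 0, 0, 0, 1],
    [0, 0, 0, 0, 0, 0, 1],
    [0, 0, 0.04, 0, 0, 0, 1],
    [0, 0, 0.1, 0, 0, 0, 1],
    [0, 0, 0.1, 0, 0, 0, 1],
    [0, 0, 0.1, 0, 0, 0, 1],
    [0.1, 0.1, 0.06, 0, 0, 0, 1],
    [0.1, 0.1, 0, 0, 0, 0, 1],
    [0, 0.15, 0, 0, 0, 0, 1],
    [0, 0.15, 0, 0, 0, 0, 1],
    [0, 0.15, 0, 0, 0, 0, 1],
    [0, 0.15, 0, 0, 0, 0, 1],
    [0, 0, 0, 0, 0, 0, 1],
    [0, 0, 0, 0, 0, 0, 1]
  ]
}}

```text
clock: 40.05
position: [675.6, 151.8, 227.7]
ee_rot: [-0.483, 0.876, -0.0, 0.0]
contact_force: [0.5, 0.4, 0.0]
gripper_width: 85.4
grasp_force: 0.0
```

```bash
python3 -c "
from h import *
tool()
d=get('top');w=world(d)
look('lip',(340,170,440,250),139,160,w)
look('round',(330,160,440,260),11,24,w)
look('frame',(255,240,350,330),110,145,w)
look('clock',(420,220,520,310),100,116,w)
s=get('scene');save(s,'s4.png')"
```

```text
t 40.05 pos [675.6 151.8 227.7] ydir 147.7 w 85.4 F [0.5 0.4 0. ]
lip 233 [615.2 -89.2] [36.3 37.4] 43.9 mean [614.6 -88.7 148. ]
round 689 [615.7 -87.9] [103.2 100.7] 89.4 mean [611.3 -81.   17.7]
frame 251 [434.6 103.7] [79.1 15.7] 57.5 mean [434.9 103.2 131.8]
clock 485 [ 479.6 -297.4] [54.6 55.2] 22.8 mean [ 479.5 -295.4  112.1]
```

View pics/s4.png

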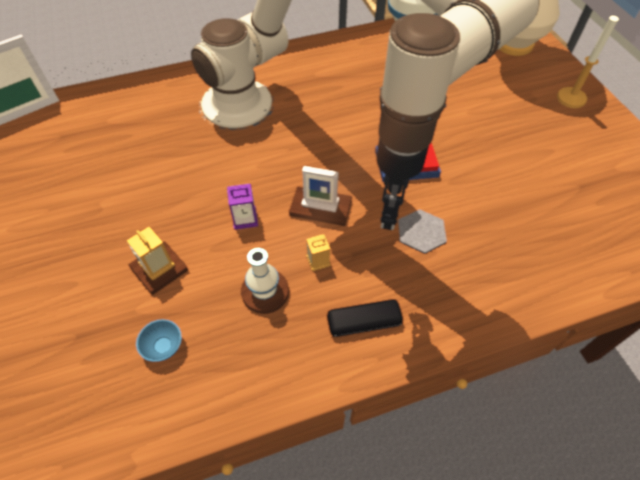

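All three ornaments stand upright and centred: the vase on the round stand (262,285), the clock on the square (155,262) and the frame on the oblong (320,195). The arm is clear of everything.

```bash
python3 -c "
from bench import arm
print(arm.job_done())"
```

```text
the job is handed in; nothing more can be done
None
```

The job is handed in: the vase, clock and frame stand upright on the round, square and oblong stands, each within about 2 mm of centre by the top camera, with the felt mat used as the halfway spot and about 40 s of the 122 s used; the hand-in returned no verdict.

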